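# Change the desk air box over from the wide duct to the narrow one

## Robot

A 6-joint arm with a two-finger parallel gripper is mounted at the origin on a cart in front of the work surface, level with it; the furniture and walls round the work are solid. World frame = base frame: x ahead of the robot, y to its left, z up, the work surface at z = 0. Lengths are in m, angles in degrees, forces in N, time in s.
With the tool pointing down it reaches from about 0.4 to 0.825 m from the base axis. Payload 7 kg.
Tool frame: the origin (TCP) lies between the finger pads; the fingertips stand ctrl.nose_length ahead of it and the grasp point (between the pads) lies 2 mm behind it (ctrl.nose_length is the distance from the TCP to the fingertips, in m); z points along the fingers, y is the line along which they close (so a half turn about z gives the same grasp; the last joint's range is limited). The gripper opens to 88 mm and grips with 3 to 60 N. Pads are 19 mm wide; open, the fingers measure 130 mm over their backs; the gripper's body (78 mm by 193 mm) begins 47 mm behind the grasp point.
Start: joints at [93.455, 20.546, 0.682, 0, -70.136, -16.507], TCP at [0.152, 0.658, 0.244] pointing down, gripper open.
Joint ranges: [-176.03, 176.03], [-82.01, 121.73], [-58.28, 71.71], [-173.87, 95.51], [-174.79, -0.11], [-173.66, 173.66]. Speed limits (degrees/s): [136.94, 136.94, 172.46, 180, 180, 180].

## Interface

Orientations are given as [roll, pitch, yaw] about the fixed x, y, z axes, in that order (R = Rz(yaw) Ry(pitch) Rx(roll)).
In Python, from plant import ctrl gives the robot as it stands.
- The arm moves only by the tool apply_moves, never from a script. Its argument "commands" is a list of rows, each a list of 3 entries, a list of its own where there are three numbers: the shift along the world's x, y, z in cm, then the turn about the world's z in rad, then the closure, from 0 (fully open) to 1 (shut). In form: [[[x, y, z], turn, jaw], ...]. A call has 1 to 20 rows; each row is the pose to reach, as a shift and turn from the pose commanded when the call began; what a row does not reach only later rows make up. A row lasts 1/12 s, in which the tool goes at most 41.7 mm and 7.16 degrees, less where a joint would pass 70% of its speed; a pose out of reach is approached as far as the arm can. A call with a gripper value outside its range is refused whole. The fingers move at their own pace and stop on an object; the grip force is fixed at half the most. Time passes only in rows, so rows that repeat a pose let the fingers close. It gives the time, the measured TCP pose, the force, the opening and the grip force at its end, in the units of the state.
- ctrl.get_obs(): the state, without advancing time (a new reading comes with each control period).
- ctrl.snapshot(name): name is "side" or "top" or "wrist"; returns a dict with "img" (480x640x3 uint8, red, green, blue), "fx", "fy", "cx", "cy" (pixels), "T" (4x4, takes a point from camera to world coordinates). Camera axes: x right, y up, looking along -z (the intrinsics and any distortion apply to the point x, -y, -z); pixel columns grow to the right and rows downward; lengths in m; the calibration is good to about 2 mm. A picture is of the moment at which its call begins. There is no depth.
- ctrl.close_job(): hands the job in; it is judged then, once.
Trained networks look in a picture, given as the dict that the camera call returned (one of the last four; its "shot" number tells which), for a name from the list of things; names that differ only in an ending like _2 or _b are one class to them, and where a whole thing is asked for, a point or a joint stands for the part that bears it (a point fixed in the world has none). Each returns a list of dicts, best first, with "score" (0 to 1); they miss things now and then, are a little off and sometimes report something else, mostly with a low value. They report only what shows in the picture. A call takes as long as a camera call.
- ctrl.search_frame(picture, target): "at" ([column, row] in pixels, amid what is visible of it).
- ctrl.spot_point(picture, target): "at" ([column, row] in pixels: a listed point, or the origin of a listed thing).
The state is a dict: "clock": time; "joint_pos": joint angles; "qvel": joint speeds; "tau": joint torques, N m; "tool_pos": TCP position; "orientation": TCP orientation; "force": force on the tool from outside, world axes, zero at the start; "moment": the same for the moment, N m; "opening": finger opening in m; "gripper_force": force on a finger pad.
Only numpy, scipy, OpenCV 4.12 (cv2) and the standard library are available. Lean on these libraries where they do the work, as an engineer would, in place of code of your own. Each camera call takes 0.05 s, during which the arm holds its last target. There are 200 camera calls.

## Task

Change the air over from the wide duct to the narrow one without ever cutting it off: first turn the narrow duct's damper lever to half open, in line with the middle (45-degree) mark of its plate, and only then turn the wide duct's lever fully shut, right across its duct. Leave the narrow lever at half open, and leave the other things on the desk where they stand.

Things in the scene. Friction and masses are not known exactly. Their poses are not given: they have to be found in the camera images.
- air_box: Fixed grey sheet-steel air box, 100 (x) x 310 (y) x 114 mm high; two ducts stand out of its front (-x) face towards the robot. Origin at the centre of its underside, on the desk; +x away from the ducts, z up. The levers' hinge axes lie at x = -120 mm, y = +85 and -85 mm; which is the wide duct varies. Turned by up to 17 degrees. The levers look alike and are the highest parts.
- wide_duct: The wide metal duct: 98 mm outside diameter (the larger of the two), level, axis 66 mm above the desk, from the box face 70 mm behind its lever's hinge axis to its open mouth 69 mm in front. Fixed to the box. Origin on the desk under the hinge axis; +x along the duct towards the box, +y across it to its left (seen from the robot), z up.
- wide_pivot (a point): Point on the vertical hinge axis of the wide duct's lever, 145 mm above the desk, axes as wide_duct. Under the lever lies a fixed round index plate, 43 mm radius, top 129 mm above the desk, with three dark radial marks: at +y (shut), midway between +y and -x (half open, 45 degrees), at -x (fully open), and two small stop pins up to 138 mm.
- wide_grip (a point): Centre of the black grip on the wide duct's lever, 71 mm from the hinge axis, 145 mm above the desk. x points outwards along the lever, z up. The grip is a bar 48 mm long (47 to 95 mm from the axis), 14 mm wide, 28 mm high (131 to 159 mm above the desk); push either flat side. A thin steel strip joins it to the hub.
- wide_lever (a joint): Angle of the wide duct's lever, rad. 0 = fully shut: lever across the duct, along +y of wide_pivot, at a stop. 1.571 = fully open: lever along the duct, away from the box (-x of wide_pivot), at a stop. 0.785 = half open. Grows counter-clockwise seen from above; about 0.12 N m of friction (2 N at the grip); stays where it is left.
- narrow_duct: The narrow metal duct: 64 mm outside diameter (the smaller of the two), level, axis 66 mm above the desk, from the box face 70 mm behind its lever's hinge axis to its open mouth 69 mm in front. Fixed to the box. Origin on the desk under the hinge axis; +x along the duct towards the box, +y across it to its left (seen from the robot), z up.
- narrow_pivot (a point): Point on the vertical hinge axis of the narrow duct's lever, 145 mm above the desk, axes as narrow_duct. Under the lever lies a fixed round index plate, 43 mm radius, top 129 mm above the desk, with three dark radial marks: at +y (shut), midway between +y and -x (half open, 45 degrees), at -x (fully open), and two small stop pins up to 138 mm.
- narrow_grip (a point): Centre of the black grip on the narrow duct's lever, 71 mm from the hinge axis, 145 mm above the desk. x points outwards along the lever, z up. The grip is a bar 48 mm long (47 to 95 mm from the axis), 14 mm wide, 28 mm high (131 to 159 mm above the desk); push either flat side. A thin steel strip joins it to the hub.
- narrow_lever (a joint): Angle of the narrow duct's lever, rad. 0 = fully shut: lever across the duct, along +y of narrow_pivot, at a stop. 1.571 = fully open: lever along the duct, away from the box (-x of narrow_pivot), at a stop. 0.785 = half open. Grows counter-clockwise seen from above; about 0.12 N m of friction (2 N at the grip); stays where it is left.
- glue_stick: Upright glue stick, 26 mm across, 87 mm high, standing between the two ducts, below the levers. Loose bystander; origin at the centre of its underside.
- candle: Thick candle, 67 mm across, 79 mm high, standing right of the air box, near the right front corner of the desk. Beyond that corner a fixed wooden post, 100 mm thick, rises from floor to ceiling about 0.45 m ahead and 0.54 m right of the robot: swing in from the right with the arm drawn in. Loose bystander; origin at the centre of its underside.
- stamp: Rubber stamp with knob handle, 30 x 46 x 56 mm, standing left of the air box. Loose bystander; origin at the centre of its underside.
- carton: Open flat cardboard carton, 110 x 150 mm, 24 mm high, standing at the right side of the desk. Loose bystander; origin at the centre of its underside.
- eraser: Eraser, 19 x 38 x 12 mm, lying left of the air box. Loose bystander; origin at the centre of its underside.

How it is judged (in metres and radians):
On the way:
1. the narrow duct's lever stands at half open (45 degrees, give or take 6) and is at rest, while the wide duct is still well open (over 50 degrees) (value of joint narrow_lever between 0.68 and 0.89 rad and velocity of joint narrow_lever between -0.05 and 0.05 rad/s and value of joint wide_lever above 0.87 rad), for 0.3 s.
At the end, for the whole second after the job is handed in: The narrow duct's lever rests at half open (45 degrees, within about 6: 0.68 to 0.89 rad) and the wide duct's lever rests fully shut (under 0.08 rad, about 4.5 degrees) (value of joint narrow_lever between 0.68 and 0.89 rad and velocity of joint narrow_lever between -0.05 and 0.05 rad/s and velocity of joint wide_lever between -0.05 and 0.05 rad/s and value of joint wide_lever below 0.08 rad); the robot touches nothing.
It fails at once if both ducts shut at once (the wide lever under 0.35 rad while the narrow one is under 0.35 rad): the air is cut off (value of joint each of wide_lever, narrow_lever below 0.35 rad).
It fails at once if a bystander (glue stick, candle, stamp, carton or eraser) shifted by more than 25 mm or knocked over (distance of any of glue_stick, candle, stamp, carton, eraser from where it was at the start of the episode above 0.025 m or angle between any of glue_stick, candle, stamp, carton, eraser's own z axis and vertical above 0.5 rad).
It also fails if it takes over 53 s, if anything falls off the work surface, if the arm or the gripper's body presses on something with over 40 N, if the wrist force passes 120 N, or if a joint passes its speed limit or range.

## Working session

There is one attempt and no reset: what is moved stays moved. The work goes in short steps, Python scripts to look and compute and a tool call to move; the robot and the scene stay as the last step left them, time stands still between calls to the robot, and variables do not carry over. Pictures are saved under pics/ and viewed, at most 10 in all, crops included, and the job is handed in when it is done.

Besides the shell and the picture viewer there is one more tool, called after "Request:" as name(argument=value, ...), one argument or row to a line, values as JSON. apply_moves: Moves the arm, as the interface text tells. Its arguments: {"type":"object","properties":{"commands":{"type":"array"}},"required":["commands"]}

```bash
mkdir -p pics; cat > h.py <<'E'
import numpy as np, cv2
from plant import ctrl
def ray(s,p):
    d=np.array([(p[0]-s['cx'])/s['fx'],-(p[1]-s['cy'])/s['fy'],-1.]);T=np.array(s['T'])
    return T[:3,3],T[:3,:3]@d
def onz(s,p,z):
    o,d=ray(s,p);return (o+d*(z-o[2])/d[2])
E
python3 - <<'E'
from h import *
o=ctrl.get_obs();print(o['clock'],o['tool_pos'],o['orientation'],o['opening'],ctrl.nose_length)
Z=dict(wide_duct=0,narrow_duct=0,wide_pivot=.145,narrow_pivot=.145,wide_grip=.145,narrow_grip=.145,air_box=0,glue_stick=0,candle=0,stamp=0,carton=0,eraser=0)
for n in ['top','side']:
    s=ctrl.snapshot(n);cv2.imwrite(f'pics/{n}0.png',s['img'][...,::-1])
    print(n,[k for k in s if k!='img'])
    for t,z in Z.items():
        for r in ctrl.spot_point(s,t)[:2]: print(t,np.round(r['at']),round(r['score'],2),onz(s,r['at'],z).round(3))
E
```

```text
0.0 [0.15236545 0.65708889 0.24262645] [ 1.79904218e+02 -7.77856557e-03 -1.30599873e+01] 0.08770597989352084 0.017
top ['fx', 'fy', 'cx', 'cy', 'T', 'shot']
wide_duct [381. 274.] 0.63 [ 0.543 -0.12   0.   ]
narrow_duct [326. 272.] 0.87 [ 0.501  0.031 -0.   ]
narrow_duct [451. 277.] 0.7 [ 0.593 -0.311  0.   ]
wide_pivot [389. 252.] 0.66 [ 0.551 -0.127  0.145]
narrow_pivot [322. 252.] 0.59 [0.5   0.04  0.145]
wide_grip [379. 276.] 0.46 [ 0.481 -0.121  0.145]
narrow_grip [295. 257.] 0.66 [0.467 0.102 0.145]
air_box [358. 230.] 0.82 [ 0.653 -0.02   0.   ]
air_box [209. 246.] 0.15 [0.478 0.379 0.   ]
glue_stick [352. 264.] 0.59 [ 0.548 -0.034  0.   ]
candle [427. 301.] 0.57 [ 0.503 -0.262  0.   ]
stamp [294. 257.] 0.48 [0.519 0.13  0.   ]
stamp [206. 248.] 0.43 [0.469 0.385 0.   ]
carton [453. 277.] 0.6 [ 0.593 -0.316  0.   ]
eraser [322. 248.] 0.67 [0.568 0.062 0.   ]
eraser [212. 222.] 0.51 [0.552 0.4   0.   ]
side ['fx', 'fy', 'cx', 'cy', 'T', 'shot']
narrow_duct [355. 275.] 0.78 [0.505 0.033 0.   ]
wide_pivot [352. 184.] 0.69 [ 0.555 -0.135  0.145]
narrow_pivot [356. 221.] 0.98 [0.501 0.041 0.145]
narrow_pivot [351. 185.] 0.3 [ 0.554 -0.125  0.145]
wide_grip [383. 188.] 0.58 [ 0.478 -0.127  0.145]
narrow_grip [364. 237.] 0.5 [0.473 0.102 0.145]
air_box [385. 216.] 0.6 [ 0.491 -0.259  0.   ]
air_box [357. 223.] 0.49 [ 0.555 -0.201  0.   ]
candle [380. 217.] 0.77 [ 0.503 -0.249  0.   ]
stamp [326. 392.] 0.67 [ 0.473  0.377 -0.   ]
```

View pics/top0.png

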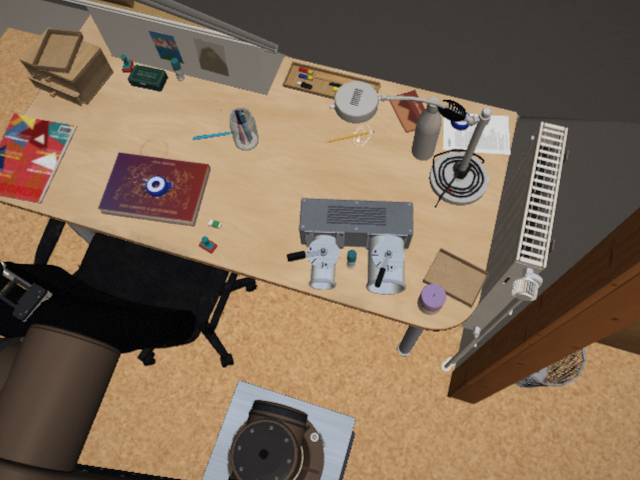

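View pics/side0.png

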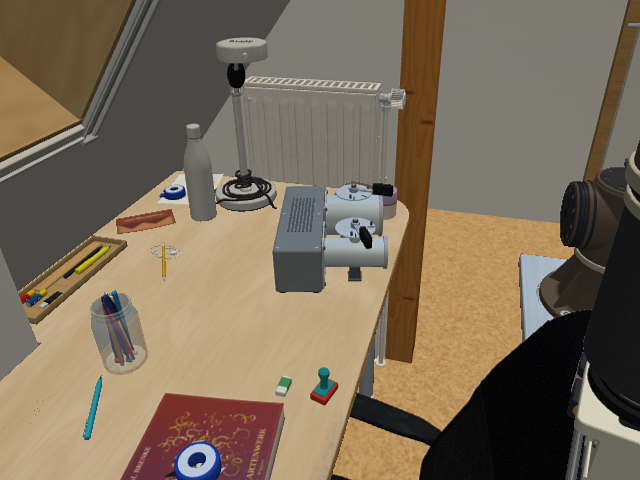

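The top picture shows the narrow duct on the left (pivot about 322,252, grip 295,257) and the wide duct on the right (pivot 389,252, grip 379,276). The side picture agrees. I'll move above the narrow lever for a closer look.

Request:
apply_moves(
  commands=[
    [[2, -4, 1], -0.06, 0],
    [[4, -8, 2], -0.12, 0],
    [[6, -12, 3], -0.18, 0],
    [[8, -16, 4], -0.24, 0],
    [[10, -20, 5], -0.3, 0],
    [[12, -23, 6], -0.36, 0],
    [[14, -26, 7], -0.42, 0],
    [[16, -29, 8], -0.48, 0],
    [[18, -32, 9], -0.54, 0],
    [[20, -35, 9], -0.6, 0],
    [[22, -38, 9], -0.66, 0],
    [[23, -41, 9], -0.72, 0],
    [[24, -44, 9], -0.78, 0],
    [[25, -47, 9], -0.84, 0],
    [[26, -50, 9], -0.87, 0],
    [[26, -53, 9], -0.87, 0],
    [[26, -56, 9], -0.87, 0],
    [[26, -56, 9], -0.87, 0],
    [[26, -56, 9], -0.87, 0],
    [[26, -56, 9], -0.87, 0],
  ],
)

```text
clock: 2.97
tool_pos: [0.4125, 0.0975, 0.3338]
orientation: [-180.0, 0.0, -62.9]
force: [0.2, 0.7, 0.2]
opening: 0.0876
gripper_force: 0.0
```

```bash
cat > look.py <<'E'
from h import *
import sys
o=ctrl.get_obs();print(o['clock'],o['tool_pos'],o['orientation'],o['opening'],o['force'])
for n in sys.argv[2:]:
    s=ctrl.snapshot(n);cv2.imwrite(f'pics/{n}{sys.argv[1]}.png',s['img'][...,::-1])
    for t in ['wide_pivot','narrow_pivot','wide_grip','narrow_grip']:
        for r in ctrl.spot_point(s,t)[:2]: print(n,t,np.round(r['at']),round(r['score'],2),onz(s,r['at'],.145).round(3))
E
python3 look.py 1 wrist top side
```

```text
2.9667 [0.41253995 0.09749854 0.33381614] [-1.79954810e+02  1.29602101e-02 -6.29470513e+01] 0.08763218493928158 [0.1764285  0.68000452 0.23815603]
wrist narrow_pivot [252. 114.] 0.6 [0.507 0.038 0.145]
wrist narrow_grip [263. 192.] 0.56 [0.469 0.096 0.145]
top wide_pivot [294. 258.] 0.57 [0.465 0.104 0.145]
top narrow_pivot [323. 251.] 0.89 [0.506 0.038 0.145]
top wide_grip [380. 276.] 0.53 [ 0.481 -0.122  0.145]
top narrow_grip [295. 257.] 0.61 [0.468 0.101 0.145]
side narrow_pivot [357. 223.] 0.98 [0.498 0.05  0.145]
side wide_grip [382. 186.] 0.56 [ 0.483 -0.14   0.145]
side narrow_grip [362. 236.] 0.88 [0.476 0.098 0.145]
```

View pics/wrist1.png

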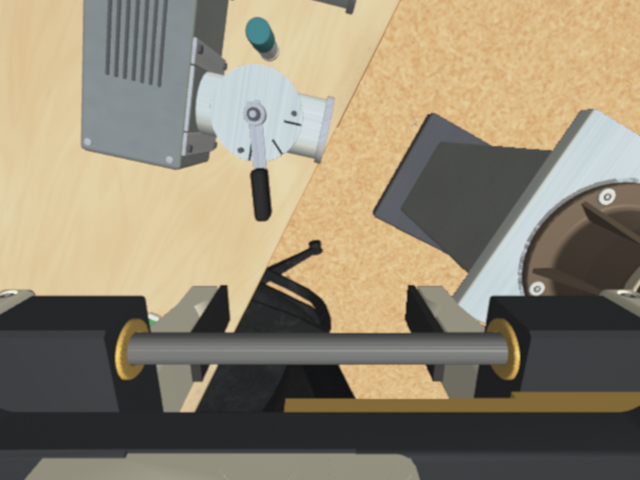

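The wrist view shows the narrow lever clearly: hub at 255,114, grip from 260,170 to 262,220, 45° mark at about 278,146, and the open mark at about 292,122. The lever stands just short of the 45° mark, near shut. I'll compute the geometry from these.

```bash
python3 - <<'E'
from h import *
s=ctrl.snapshot('wrist')
im=s['img'][60:240,180:350]; cv2.imwrite('pics/c1.png',cv2.resize(im,None,fx=3.3,fy=3.3,interpolation=cv2.INTER_CUBIC)[...,::-1])
g=cv2.cvtColor(s['img'],cv2.COLOR_RGB2GRAY)[165:225,235:290]
ys,xs=np.where(g<50);print(len(xs));c=(xs.mean()+235,ys.mean()+165);print(c)
P=onz(s,(255,114),.148);G=onz(s,c,.150);print(P,G)
a=lambda v:np.degrees(np.arctan2(v[1],v[0]))
print('lever',a(G-P),np.linalg.norm(G-P))
for p in [(278,146),(292,122)]: v=onz(s,p,.129)-P;print(a(v),np.linalg.norm(v[:2]))
print('box edge',a(onz(s,(170,162),.114)-onz(s,(88,147),.114)))
E
```

```text
658
(np.float64(260.7051671732523), np.float64(193.36170212765958))
[0.50325426 0.03654176 0.148     ] [0.47007031 0.09710966 0.15      ]
lever 118.71745898070263 0.0690915699038847
148.80884740061416 0.03248496031440281
-164.22570216570233 0.03137343126130652
box edge -163.30656928670973
```

View pics/c1.png

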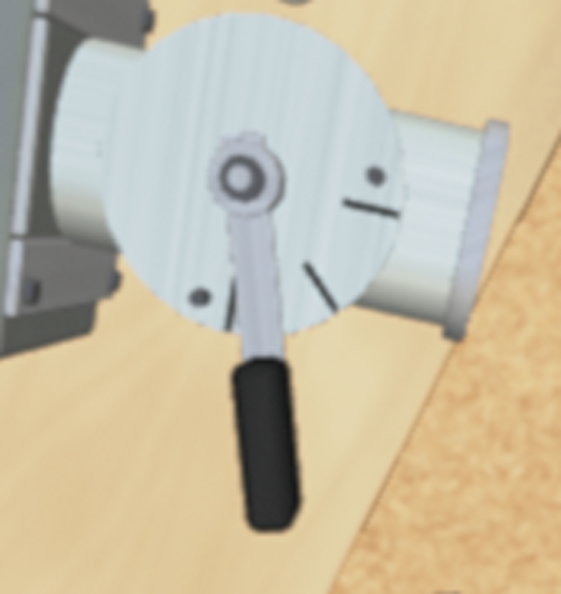

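Request:
apply_moves(
  commands=[
    [[2, 0, -2], 0.03, 0],
    [[4, 0, -4], 0.03, 0],
    [[5.7, 0, -6], 0.03, 0],
    [[5.7, 0, -8], 0.03, 0.3],
    [[5.7, 0, -10], 0.03, 0.4],
    [[5.7, 0, -12], 0.03, 0.4],
    [[5.7, 0, -14], 0.03, 0.4],
    [[5.7, 0, -16], 0.03, 0.4],
    [[5.7, 0, -17.5], 0.03, 0.4],
    [[5.7, 0, -18.2], 0.03, 0.4],
    [[5.7, 0, -18.2], 0.03, 0.4],
    [[5.7, 0, -18.2], 0.03, 0.6],
    [[5.7, 0, -18.2], 0.03, 0.75],
    [[5.7, 0, -18.2], 0.03, 1],
    [[5.7, 0, -18.2], 0.03, 1],
    [[5.7, 0, -18.2], 0.03, 1],
    [[5.7, 0, -18.2], 0.03, 1],
    [[5.7, 0, -18.2], 0.03, 1],
  ],
)

```text
clock: 5.27
tool_pos: [0.4702, 0.0981, 0.152]
orientation: [-179.9, 0.0, -61.2]
force: [2.7, 2.4, -2.7]
opening: 0.0143
gripper_force: 29.9
```

```bash
python3 - <<'E'
from h import *
o=ctrl.get_obs();p=o['tool_pos'];print(o['clock'],p,o['orientation'],o['opening'],o['force'],o['gripper_force'])
P=np.array([.504,.0375]);v=p[:2]-P;r=np.hypot(*v);a=np.degrees(np.arctan2(v[1],v[0]));print(r,a)
for t in np.linspace(a,151.4,9)[1:]:
    q=P+r*np.array([np.cos(np.radians(t)),np.sin(np.radians(t))]);print(((q-p[:2])*100).round(2),np.radians(t-a).round(3))
E
```

```text
5.2667 [0.47019727 0.09808534 0.15201906] [-1.79877102e+02  5.97000419e-03 -6.11534568e+01] 0.014298582327942193 [ 2.68826343  2.41327708 -2.71607381] 29.873527586460114
0.0693772842307962 119.15871482546284
[-0.42 -0.25] 0.07
[-0.82 -0.53] 0.141
[-1.19 -0.84] 0.211
[-1.55 -1.18] 0.281
[-1.88 -1.54] 0.352
[-2.19 -1.92] 0.422
[-2.46 -2.32] 0.492
[-2.71 -2.74] 0.563
```

Gripped (14 mm). Next I'll swing it along the arc.

Request:
apply_moves(
  commands=[
    [[-0.4, -0.25, 0], 0.07, 1],
    [[-0.8, -0.5, 0], 0.14, 1],
    [[-1.2, -0.85, 0], 0.21, 1],
    [[-1.55, -1.2, 0], 0.28, 1],
    [[-1.9, -1.55, 0], 0.35, 1],
    [[-2.2, -1.9, 0], 0.42, 1],
    [[-2.45, -2.3, 0], 0.49, 1],
    [[-2.7, -2.75, 0], 0.565, 1],
    [[-2.7, -2.75, 0], 0.565, 1],
    [[-2.7, -2.75, 0], 0.565, 1],
    [[-2.7, -2.75, 0], 0.565, 1],
  ],
)

```text
clock: 6.18
tool_pos: [0.444, 0.0703, 0.152]
orientation: [-179.9, -0.1, -28.8]
force: [7.4, -2.6, -5.1]
opening: 0.0145
gripper_force: 29.8
```

```bash
python3 look.py 2 wrist
```

```text
6.1833 [0.44400827 0.07029333 0.1519966 ] [-1.79897172e+02 -1.36702821e-01 -2.87550986e+01] 0.01454093276194979 [ 7.4417029  -2.57388532 -5.14305836]
wrist narrow_pivot [314. 160.] 0.88 [0.505 0.037 0.145]
wrist narrow_grip [319. 313.] 0.68 [0.443 0.069 0.145]
```

View pics/wrist2.png

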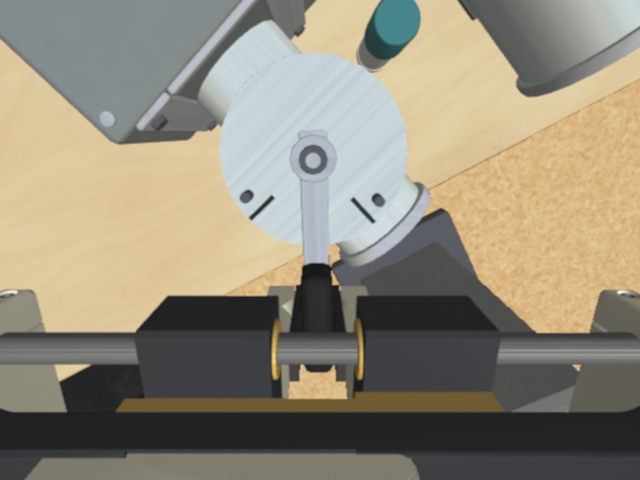

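The lever hides the 45° mark and sits evenly between the shut mark (262,207) and the open mark (363,210), so it's at half open. I'll release it, rise and shift towards the wide lever.

Request:
apply_moves(
  commands=[
    [[0, 0, 0], 0, 0.7],
    [[0, 0, 0], 0, 0.6],
    [[0, 0, 0], 0, 0.6],
    [[0, 0, 0], 0, 0.6],
    [[0, 0, 2], 0, 0.6],
    [[0, 0, 5], 0, 0.5],
    [[0, 0, 8], 0, 0.4],
    [[0, 0, 11], 0, 0.4],
    [[0, 0, 14], 0, 0.4],
    [[0, 0, 17], 0, 0.4],
    [[0, -3, 18], 0.08, 0.4],
    [[0, -6, 18], 0.16, 0.4],
    [[0, -9, 18], 0.24, 0.4],
    [[0, -12, 18], 0.32, 0.4],
    [[0, -15, 18], 0.4, 0.4],
    [[0, -18, 18], 0.4, 0.4],
    [[0, -18, 18], 0.4, 0.4],
    [[0, -18, 18], 0.4, 0.4],
    [[0, -18, 18], 0.4, 0.4],
  ],
)

```text
clock: 8.02
tool_pos: [0.4422, -0.11, 0.3314]
orientation: [-180.0, 0.0, -6.0]
force: [0.4, 0.5, 0.3]
opening: 0.0527
gripper_force: 0.0
```

```bash
python3 look.py 3 wrist top
```

```text
8.0167 [ 0.44224323 -0.10999386  0.33141335] [-1.79991507e+02  1.92702573e-02 -5.95751557e+00] 0.05265063188153258 [0.39949426 0.53016647 0.26090035]
wrist wide_pivot [322. 100.] 0.92 [ 0.547 -0.126  0.145]
wrist narrow_pivot [151. 167.] 0.59 [0.507 0.034 0.145]
wrist wide_grip [326. 180.] 0.74 [ 0.479 -0.123  0.145]
wrist narrow_grip [130. 236.] 0.74 [0.444 0.07  0.145]
top wide_pivot [387. 251.] 0.95 [ 0.554 -0.121  0.145]
top wide_pivot [382. 277.] 0.42 [ 0.482 -0.127  0.145]
top wide_grip [381. 276.] 0.6 [ 0.484 -0.124  0.145]
top narrow_grip [301. 270.] 0.49 [0.44  0.075 0.145]
```

View pics/wrist3.png

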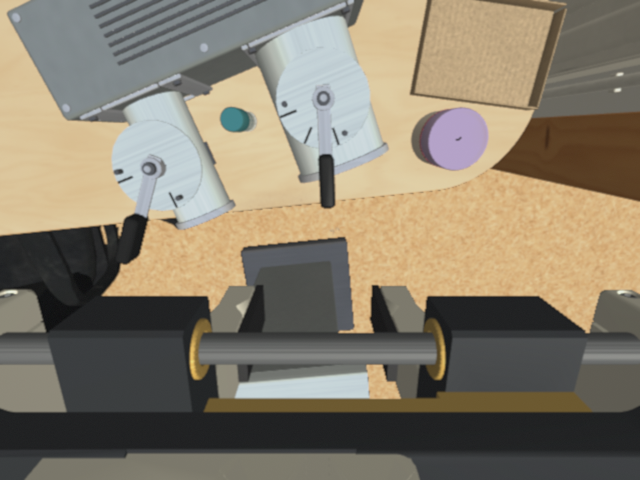

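The narrow lever (hub 151,167, grip about 132,238) is still at its middle mark. The wide hub is at 323,98, with the grip from 326,156 to 328,206.

```bash
python3 - <<'E'
from h import *
s=ctrl.snapshot('wrist')
a=lambda v:np.degrees(np.arctan2(v[1],v[0]))
P=onz(s,(323,97.5),.148);G=onz(s,(327,181),.150);N=onz(s,(151.5,167.5),.148);NG=onz(s,(132,238),.15)
print(P,G,a(G-P),np.hypot(*(G-P)[:2]));print(N,a(N-P),np.hypot(*(N-P)[:2]),a(NG-N))
p=ctrl.get_obs()['tool_pos'];print((G-p)*100)
E
```

```text
[ 0.54911554 -0.12663799  0.148     ] [ 0.47847996 -0.12333177  0.15      ] 177.32013096747457 0.07071290521377996
[0.50653159 0.03304213 0.148     ] 104.93228084647556 0.16526079749477257 151.90293580529712
[  3.59865474  -1.35930723 -18.16024149]
```

Request:
apply_moves(
  commands=[
    [[2, -1, -2], 0.05, 0.4],
    [[3.6, -1.4, -4], 0.05, 0.4],
    [[3.6, -1.4, -6], 0.05, 0.4],
    [[3.6, -1.4, -8], 0.05, 0.4],
    [[3.6, -1.4, -10], 0.05, 0.4],
    [[3.6, -1.4, -12], 0.05, 0.4],
    [[3.6, -1.4, -14], 0.05, 0.4],
    [[3.6, -1.4, -16], 0.05, 0.4],
    [[3.6, -1.4, -17.5], 0.05, 0.4],
    [[3.6, -1.4, -17.9], 0.05, 0.4],
    [[3.6, -1.4, -17.9], 0.05, 0.5],
    [[3.6, -1.4, -17.9], 0.05, 0.6],
    [[3.6, -1.4, -17.9], 0.05, 0.75],
    [[3.6, -1.4, -17.9], 0.05, 1],
    [[3.6, -1.4, -17.9], 0.05, 1],
    [[3.6, -1.4, -17.9], 0.05, 1],
    [[3.6, -1.4, -17.9], 0.05, 1],
    [[3.6, -1.4, -17.9], 0.05, 1],
  ],
)

```text
clock: 10.07
tool_pos: [0.4787, -0.1238, 0.153]
orientation: [-180.0, -0.0, -3.0]
force: [-2.8, 2.7, 4.3]
opening: 0.0141
gripper_force: 30.0
```

```bash
python3 - <<'E'
from h import *
o=ctrl.get_obs();p=o['tool_pos'];print(o['clock'],p,o['orientation'],o['opening'],o['force'],o['gripper_force'])
P=np.array([.550,-.126]);v=p[:2]-P;r=np.hypot(*v);a=np.degrees(np.arctan2(v[1],v[0]));print(r,a)
for t in np.linspace(a,106,13)[1:]:
    q=P+r*np.array([np.cos(np.radians(t)),np.sin(np.radians(t))]);print(((q-p[:2])*100).round(2),np.radians(t-a).round(3))
E
```

```text
10.0667 [ 0.47866879 -0.12376763  0.15303335] [-1.79985045e+02 -4.13559979e-02 -2.99572036e+00] 0.014083166900741179 [-2.77870411  2.66484472  4.25398607] 29.985119104385376
0.07136612998456147 178.20746755432526
[0.06 0.75] -0.105
[0.2  1.48] -0.21
[0.42 2.2 ] -0.315
[0.71 2.89] -0.42
[1.07 3.55] -0.525
[1.5  4.16] -0.63
[1.99 4.73] -0.735
[2.54 5.24] -0.84
[3.14 5.69] -0.945
[3.78 6.08] -1.05
[4.46 6.39] -1.155
[5.17 6.64] -1.26
```

Request:
apply_moves(
  commands=[
    [[0.05, 0.75, 0], -0.105, 1],
    [[0.2, 1.5, 0], -0.21, 1],
    [[0.4, 2.2, 0], -0.315, 1],
    [[0.7, 2.9, 0], -0.42, 1],
    [[1.05, 3.55, 0], -0.525, 1],
    [[1.5, 4.15, 0], -0.63, 1],
    [[2.0, 4.7, 0], -0.735, 1],
    [[2.55, 5.25, 0], -0.84, 1],
    [[3.15, 5.7, 0], -0.945, 1],
    [[3.8, 6.1, 0], -1.05, 1],
    [[4.45, 6.4, 0], -1.155, 1],
    [[4.8, 6.5, 0], -1.2, 1],
    [[5.15, 6.65, 0], -1.255, 1],
    [[5.15, 6.65, 0], -1.255, 1],
    [[5.15, 6.65, 0], -1.255, 1],
  ],
)

```text
clock: 11.32
tool_pos: [0.5306, -0.0579, 0.153]
orientation: [-179.9, -0.1, -74.8]
force: [3.4, -4.2, 3.5]
opening: 0.0136
gripper_force: 30.0
```

```bash
python3 look.py 4 wrist
```

```text
11.3167 [ 0.53064793 -0.05785476  0.15304992] [-1.79937593e+02 -5.51018220e-02 -7.48297486e+01] 0.013609388842057358 [ 3.41303692 -4.23410533  3.49274421]
wrist wide_pivot [318. 159.] 0.77 [ 0.548 -0.126  0.145]
wrist wide_grip [319. 313.] 0.77 [ 0.529 -0.058  0.145]
```

View pics/wrist4.png

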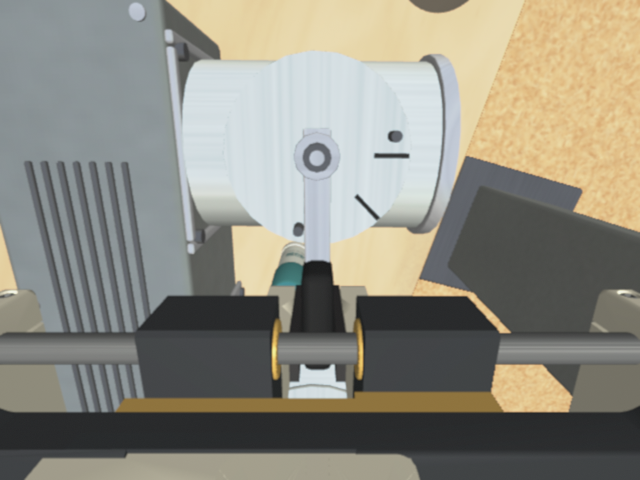

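The lever lies square to the duct, covers the shut mark and sits next to the stop pin (298,229). I'll nudge it lightly against the stop, release and rise.

Request:
apply_moves(
  commands=[
    [[0.15, 0.05, 0], -0.02, 1],
    [[0.2, 0.05, 0], -0.03, 1],
    [[0.2, 0.05, 0], -0.03, 1],
    [[0, 0, 0], 0, 0.8],
    [[0, 0, 0], 0, 0.7],
    [[0, 0, 0], 0, 0.7],
    [[0, 0, 0], 0, 0.7],
    [[0, 0, 2], 0, 0.7],
    [[0, 0, 5], 0, 0.7],
    [[0, 0, 8], 0, 0.7],
    [[0, 0, 11], 0, 0.7],
    [[0, 0, 14], 0, 0.7],
    [[0, 0, 17], 0, 0.7],
    [[-4, 0, 18], 0, 0.7],
    [[-8, 0, 18], 0, 0.7],
    [[-8, 0, 18], 0, 0.7],
    [[-8, 0, 18], 0, 0.7],
    [[-8, 0, 18], 0, 0.7],
  ],
)

```text
clock: 13.07
tool_pos: [0.4499, -0.0573, 0.3329]
orientation: [-179.9, 0.0, -74.9]
force: [-0.4, -0.2, 0.2]
opening: 0.0263
gripper_force: 0.0
```

```bash
python3 look.py 5 wrist
```

```text
13.0667 [ 0.44988069 -0.05727597  0.33287641] [-1.79937826e+02  1.31544486e-02 -7.49135422e+01] 0.026272315398068576 [-0.37306579 -0.19266115  0.16107996]
wrist wide_pivot [227. 118.] 0.55 [ 0.55  -0.126  0.145]
wrist narrow_pivot [243. 292.] 0.87 [0.503 0.035 0.145]
wrist narrow_pivot [237. 200.] 0.24 [ 0.527 -0.057  0.145]
wrist narrow_grip [294. 334.] 0.79 [0.441 0.069 0.145]
```

View pics/wrist5.png

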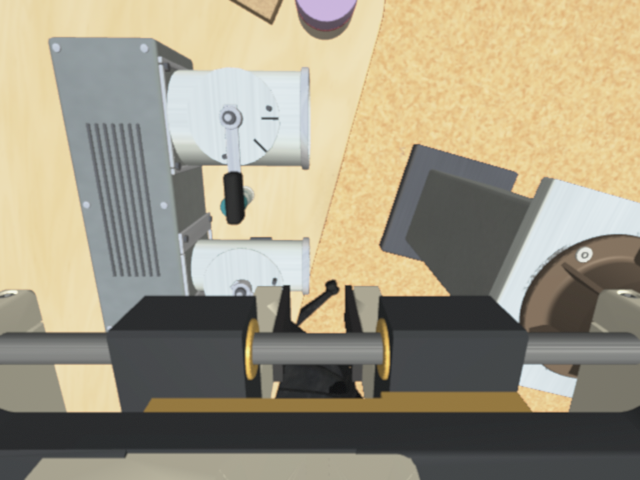

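```bash
python3 - <<'E'
from h import *
s=ctrl.snapshot('wrist')
a=lambda v:np.degrees(np.arctan2(v[1],v[0]))
g=cv2.cvtColor(s['img'],cv2.COLOR_RGB2GRAY)[170:228,222:246]
ys,xs=np.where(g<45);m=ys>0
k=np.polyfit(ys,xs,1);print(len(xs),xs.mean()+222,ys.mean()+170,'slope deg',np.degrees(np.arctan(k[0])))
P=onz(s,(230.5,117.5),.148);G=onz(s,(xs.mean()+222,ys.mean()+170),.15)
print('lever',a(G-P),np.hypot(*(G-P)[:2]),P,G)
print('box back',a(onz(s,(53,40),.114)-onz(s,(147,40),.114)))
im=s['img'][60:240,160:320]; cv2.imwrite('pics/c5.png',cv2.resize(im,None,fx=3.3,fy=3.3,interpolation=cv2.INTER_CUBIC)[...,::-1])
E
```

```text
331 237.1238670694864 195.49848942598186 slope deg 6.437022333640215
lever 106.37993073987435 0.06779248070979851 [ 0.54607713 -0.12791361  0.148     ] [ 0.52695929 -0.06287264  0.15      ]
box back 15.043054130886572
```

View pics/c5.png

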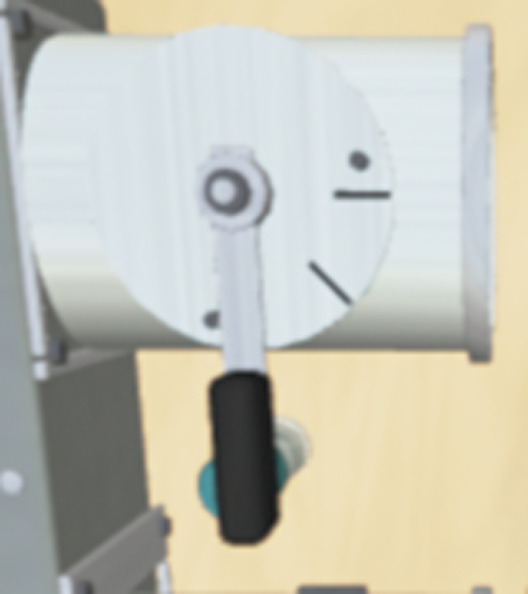

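The lever is about 1–2° off shut. To be sure of the margin I'll regrip it and press against the stop, reading the force.

Request:
apply_moves(
  commands=[
    [[4, 0, 0], 0, 0.6],
    [[8, 0, 0], 0, 0.6],
    [[8, 0, -3], 0, 0.6],
    [[8, 0, -6], 0, 0.6],
    [[8, 0, -9], 0, 0.6],
    [[8, 0, -12], 0, 0.6],
    [[8, 0, -15], 0, 0.6],
    [[8, 0, -17], 0, 0.6],
    [[8, 0, -18], 0, 0.6],
    [[8, 0, -18], 0, 0.6],
    [[8, 0, -18], 0, 0.8],
    [[8, 0, -18], 0, 1],
    [[8, 0, -18], 0, 1],
    [[8, 0, -18], 0, 1],
    [[8, 0, -18], 0, 1],
    [[8, 0, -18], 0, 1],
    [[8.2, 0.05, -18], 0, 1],
    [[8.35, 0.1, -18], 0, 1],
    [[8.35, 0.1, -18], 0, 1],
  ],
)

```text
clock: 14.95
tool_pos: [0.5315, -0.0571, 0.1538]
orientation: [179.8, -0.0, -75.0]
force: [-11.0, 0.7, 16.5]
opening: 0.0137
gripper_force: 30.1
```

It's against the stop (about 11 N reaction). Release and retreat.

Request:
apply_moves(
  commands=[
    [[-0.2, 0, 0], 0, 0.8],
    [[-0.2, 0, 0], 0, 0.7],
    [[-0.2, 0, 0], 0, 0.65],
    [[-0.2, 0, 0], 0, 0.65],
    [[-0.2, 0, 2], 0, 0.65],
    [[-0.2, 0, 5], 0, 0.65],
    [[-0.2, 0, 8], 0, 0.65],
    [[-0.2, 0, 11], 0, 0.65],
    [[-0.2, 0, 14], 0, 0.65],
    [[-0.2, 0, 17], 0, 0.65],
    [[-2, -3, 18], 0, 0.65],
    [[-4, -6, 18], 0.1, 0.65],
    [[-6, -9, 18], 0.2, 0.65],
    [[-8, -9, 18], 0.3, 0.65],
    [[-9, -9, 18], 0.4, 0.65],
    [[-9, -9, 18], 0.5, 0.65],
    [[-9, -9, 18], 0.6, 0.65],
    [[-9, -9, 18], 0.6, 0.65],
    [[-9, -9, 18], 0.6, 0.65],
    [[-9, -9, 18], 0.6, 0.65],
  ],
)

```text
clock: 16.62
tool_pos: [0.4436, -0.1464, 0.3324]
orientation: [180.0, 0.0, -40.7]
force: [-0.4, -0.1, 0.7]
opening: 0.0307
gripper_force: 0.0
```

```bash
python3 look.py 6 wrist
```

```text
16.6167 [ 0.44358637 -0.14639305  0.33242106] [ 1.79988631e+02  1.17466386e-02 -4.07349813e+01] 0.03071013834403342 [-0.3605723  -0.06494554  0.73089149]
wrist wide_pivot [223. 148.] 0.55 [ 0.549 -0.127  0.145]
wrist narrow_pivot [140. 289.] 0.68 [0.506 0.036 0.145]
wrist wide_grip [188. 212.] 0.8 [ 0.529 -0.06   0.145]
wrist wide_grip [252. 141.] 0.39 [ 0.536 -0.151  0.145]
wrist narrow_grip [187. 212.] 0.22 [ 0.529 -0.059  0.145]
```

View pics/wrist6.png

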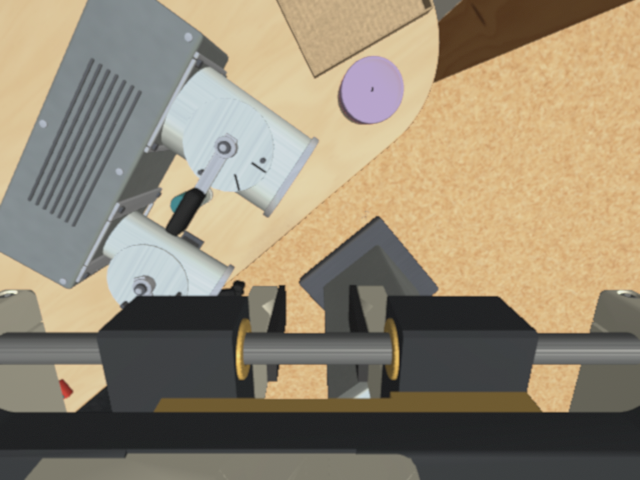

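The wide lever (hub 224,148, grip about 186,212) lies right across its duct, the shut mark is hidden, and the arm is clear. The narrow lever was not touched again. Handing in.

```bash
python3 -c "
from plant import ctrl
print(ctrl.close_job())"
```

```text
the job is handed in; nothing more can be done
None
```

I turned the narrow lever to half open first, then turned the wide lever fully shut against its stop, and handed the job in at about 17 s with the arm clear of everything; the hand-in call returned no verdict.

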